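# Level the drain shelf and hold the level down

## Task

Swing the red lever of the small drain shelf upright, out of its drain position, then turn the orange levelling foot until the bubble of the spirit level lying on the shelf stands centred between its two black lines while the level is pressed down: the shelf floats on springs, so only the reading under a firm press (about 10 N) on the level's black pad counts. Finish while still pressing the level down on the shelf like that with the fingers, bubble centred and lever upright; do not press hard enough to break the level, and leave the other kitchen things where they are.

Things in the scene. Friction and masses are not known exactly. Their poses are not given: they have to be found in the camera images.
- rack: fixed stand of the drain shelf, about 200 mm deep (its x) and 440 mm wide (its y), origin on the counter under its middle; it stands at a different place and yaw each time. Lever at its -y end (rack point x 0, y -226 mm), levelling foot at its +y end (rack point x 0, y +205 mm).
- shelf: the bare metal board, 200 mm deep (x) by 335 mm wide (y, plus a forked lug 72 mm longer round the foot's spindle), rims 8 mm high along its two long edges; origin on its hinge line at the lever end; its upper face is 6 mm above the origin and about 100 mm above the counter, tilts by at most 3 degrees about its x axis. It floats on springs: unpressed, the foot end rides up 8 mrad; about 3 to 5 N on the level's pad brings it down on to the foot, after which it is stiff.
- lever (a joint): lever angle: 0 = upright (straight up), positive = leaning towards the rack's -x side (drain; starts at 0.75 to 1.0 rad). Hinge axis along the rack's y, at rack point x 0, y -226 mm, 80 mm above the counter. Stays where it is left (friction about 0.45 N m). Leaning lowers the lever end of the shelf by 40 mrad of tilt per rad and drives the bubble to its +y stop.
- lever_knob (a point): centre of the lever's red grip: cylinder 24 mm across and 26 mm long, axis along the rack's y, 110 mm from the lever's hinge; may be pinched on its two flat ends (26 mm apart) from above and turns freely in such a grasp.
- foot (a joint): angle of the levelling foot, rad, starts -0.3 to 0.3; positive = turned clockwise seen from above, which raises the foot end of the shelf and moves the bubble 12 mm per rad towards the level's +y. Free to turn from -2.5 to 2.5, friction 0.09 N m. Its value when level differs every time: only the bubble tells; the turn needed is between 0.1 and 1.8 rad clockwise (it depends also on how exactly the lever was set).
- foot_grip (a point): middle of the foot's orange wing grip: a bar 46 mm long (point's x), 14 mm thick (point's y; pinch here), 28 mm tall (13 mm above the point to its top), about 177 mm above the counter, on the vertical turning axis; below the bar is a black disc of 30 mm diameter whose top is 15 mm under the point.
- level: blue spirit level lying loose on the shelf, 200 mm long (y), 34 mm wide (x), 28 mm tall plus pad, 0.2 to 0.3 kg; origin in the middle of its underside. Its y runs along the rack's y within 0.12 rad. A yellow-green vial 64 mm long lies on top, its middle 63 mm from the level's middle towards its -y end.
- level_pad (a point): centre of the upper face of the black rubber pad in the middle of the level, 32 mm (x) by 46 mm (y), 36 mm above the level's underside: press here.
- bubble (a joint): position of the white bubble (16 mm long) in the vial along the level's y, m: 0 = centred between the two black lines (22 mm apart, so 3 mm shows at either side), positive = towards the level's +y end; stops at -0.02 and 0.02. It climbs to the higher end, 1 mm per mrad of tilt, and needs about 1.5 s to settle.
- glass_bowl: clear glass bowl, 170 mm across the rim, 75 mm tall; bystander on the counter, origin under its middle
- lid0: green silicone lid, 144 mm across, 30 mm tall with its knob; bystander on the counter, origin under its middle
- lid1: second green silicone lid, same size; bystander on the counter, origin under its middle
- pestle: grey granite pestle standing on its thick end, 135 mm tall; bystander on the counter, origin under its middle
- tamper: wooden tamper standing, 115 mm tall; bystander on the counter, origin under its middle
- mill: small plastic herb mill, clear with green top, 60 mm across, 90 mm tall; bystander on the counter, origin under its middle
There are look-alikes about, which are no part of the job. Several things have the shape of the level; the one meant has the colours described above.

How it is judged:
By the outcome, as a careful person would: the job done as asked, in the order asked, and still so for the second after the job is handed in, while the arm keeps its last pose, push and grip.
It also fails if it takes over 72 s, if anything falls off the work surface, if the arm or the gripper's body presses on something with over 40 N, if the wrist force passes 120 N, or if a joint passes its speed limit or range.

## Robot

A 6-joint arm with a two-finger parallel gripper is mounted at the origin on the work surface. World frame = base frame: x ahead of the robot, y to its left, z up, the work surface at z = 0. Lengths are in mm, angles in rad, forces in N, time in s.
With the tool pointing down it reaches from about 350 to 875 mm from the base axis. Payload 4.2 kg.
Tool frame: the origin (TCP) lies midway between the tips of the shut fingers; the grasp point (between the pads) lies 19 mm behind it (tcp_to_grasp is the distance from the TCP to the grasp point, in mm); z points along the fingers, y is the line along which they close (so a half turn about z gives the same grasp; the last joint's range is limited). The gripper opens to 85 mm and grips with 20 to 120 N. Pads are 22 mm wide; open, the fingers measure 114 mm over their backs; the gripper's body (76 mm by 85 mm) begins 54 mm behind the grasp point. The pads swing forward as they close: fully open they stand 13 mm farther back than shut.
Start: joints at [1.377, 0.385, 0.008, 0, -1.194, -0.259], TCP at [273.394, 562.01, 231.312] pointing down, gripper open.
Joint ranges: [-3.14, 3.14], [-1.21, 2.06], [-1.07, 1.41], [-3.16, 2.05], [-2.99, -0.16], [-3.1, 3.1]. Speed limits (rad/s): [2.79, 2.79, 3.14, 3.14, 3.14, 3.14].

## Interface

Orientations are given as a unit quaternion [x, y, z, w].
In Python, from bench import read_state, get_image, job_done, tcp_to_grasp gives the robot as it stands.
- The arm moves only by the tool jog_arm, never from a script. Its argument "plan" is a list of rows, each a list of 3 entries, a list of its own where there are three numbers: the finger opening in mm, from 0 to 85.4, then the shift along the tool's x, y, z as a fraction of full scale, then the turn, a rotation vector about the tool's x, y, z as a fraction of full scale. A call has 1 to 10 rows; each row is the pose to reach, as a shift and turn from the pose commanded when the call began, along the tool's axes at that moment; what a row does not reach only later rows make up. Full scale, the value 1, is 0.1 m for a shift and 60 degrees for a turn. A row lasts 1/8 s, in which the tool goes at most 62.5 mm and 10.7 degrees, less where a joint would pass 70% of its speed; a pose out of reach is approached as far as the arm can. A call with a number of a shift or a turn outside -1 to 1 is refused whole. A call with a gripper value outside its range is refused whole. The fingers move at their own pace and stop on an object; the grip force is fixed at half the most. Time passes only in rows, so rows that repeat a pose let the fingers close. It gives the time, the measured TCP pose, the force, the opening and the grip force at its end, in the units of the state.
- read_state(): the state, without advancing time (a new reading comes with each control period).
- get_image(name): name is "scene" or "side" or "wrist"; returns a dict with "img" (384x512x3 uint8, red, green, blue), "range_z" (384x512 float32, mm along the optical axis (not along the pixel's ray), 0 where there is no reading), "intrinsics" (3x3 intrinsics, pixels), "distortion" ([k1, k2, p1, p2, k3] as OpenCV has them; the pictures are not rectified), "extrinsics" (4x4, takes a point from camera to world coordinates); the wrist camera has in their place "tool_from_camera" (4x4, takes a point from camera to tool coordinates, whose origin is the TCP and whose axes are the flange's). Camera axes: x right, y down, z forward; pixel columns grow to the right and rows downward; lengths in mm; the calibration is good to about 2 mm. A picture is of the moment at which its call begins: read the wrist's pose just before it.
- job_done(): hands the job in; it is judged then, once.
The state is a dict: "clock": time; "joints": joint angles; "joint_vel": joint speeds; "joint_efforts": joint torques, N m; "position": TCP position; "ee_rot": TCP orientation; "contact_force": force on the tool from outside, world axes, zero at the start; "wrist_torque": the same for the moment, N m; "gripper_width": finger opening in mm; "grasp_force": force on a finger pad.
Only numpy, scipy, OpenCV 4.12 (cv2) and the standard library are available. Lean on these libraries where they do the work, as an engineer would, in place of code of your own. Each camera call takes 0.05 s, during which the arm holds its last target. There are 200 camera calls.

## Working session

There is one attempt and no reset: what is moved stays moved. The work goes in short steps, Python scripts to look and compute and a tool call to move; the robot and the scene stay as the last step left them, time stands still between calls to the robot, and variables do not carry over. Pictures are saved under pics/ and viewed, at most 10 in all, crops included, and the job is handed in when it is done.

Besides the shell and the picture viewer there is one more tool, called after "Call:" as a command line: name --argument value ..., lists and objects as JSON in quotes. jog_arm: Moves the arm, as the interface text tells. Its arguments: {"type":"object","properties":{"plan":{"type":"array"}},"required":["plan"]}

```bash
mkdir -p pics; ls; cat > h.py <<'E'
import numpy as np, cv2, pickle
from bench import read_state, get_image, tcp_to_grasp
from scipy.spatial.transform import Rotation as R
def grab(name):
    s=read_state(); d=get_image(name)
    if name=="wrist":
        T=np.eye(4);T[:3,:3]=R.from_quat(s["ee_rot"]).as_matrix();T[:3,3]=s["position"]
        d["extrinsics"]=T@np.array(d["tool_from_camera"])
    return d
def cloud(d):
    K=np.array(d["intrinsics"]);D=np.array(d["distortion"],float)
    h,w=d["range_z"].shape
    u,v=np.meshgrid(np.arange(w),np.arange(h))
    p=cv2.undistortPoints(np.stack([u,v],-1).reshape(-1,1,2).astype(float),K,D).reshape(h,w,2)
    z=d["range_z"];E=np.array(d["extrinsics"])
    P=np.dstack([p*z[...,None],z])@E[:3,:3].T+E[:3,3]
    P[z==0]=np.nan
    return P
def proj(d,P):
    E=np.linalg.inv(np.array(d["extrinsics"]))
    r=cv2.Rodrigues(E[:3,:3])[0]
    return cv2.projectPoints(np.array(P,float).reshape(-1,1,3),r,E[:3,3],np.array(d["intrinsics"]),np.array(d["distortion"],float))[0].reshape(-1,2)
def save(n,img,s=1):
    cv2.imwrite(f"pics/{n}.png",cv2.resize(img[...,::-1],None,fx=s,fy=s,interpolation=cv2.INTER_CUBIC))
E
python3 - <<'E'
from h import *
print(read_state(),tcp_to_grasp)
a=grab("scene");b=grab("side")
pickle.dump((a,b),open("s0.pkl","wb"))
save("a0",a["img"],1.5);save("b0",b["img"],1.5)
E
```

```text
pics
{'clock': 0.0, 'joints': array([ 1.37657905e+00,  3.85527509e-01,  6.61316292e-03, -5.42637911e-04,
       -1.19399166e+00, -2.58613989e-01]), 'joint_vel': array([-0.00044847, -0.00046877,  0.00057353, -0.00126867,  0.00108356,
       -0.00051454]), 'joint_efforts': array([-5.25372070e-05, -3.92286372e+01,  1.88396662e+01,  4.18629304e+00,
       -4.64885714e-03,  8.12877147e-06]), 'position': array([273.1517448 , 561.48838079, 230.22768714]), 'ee_rot': array([ 9.74454245e-01, -2.24583498e-01, -2.18090153e-04,  1.06241293e-03]), 'contact_force': array([ 0.06378884, -0.21829913,  0.55856207]), 'wrist_torque': array([ 0.01590667, -0.0212151 , -0.01701694]), 'grasp_force': 0.0, 'gripper_width': 85.65815064108138} 18.700000000000003
```

View pics/a0.png

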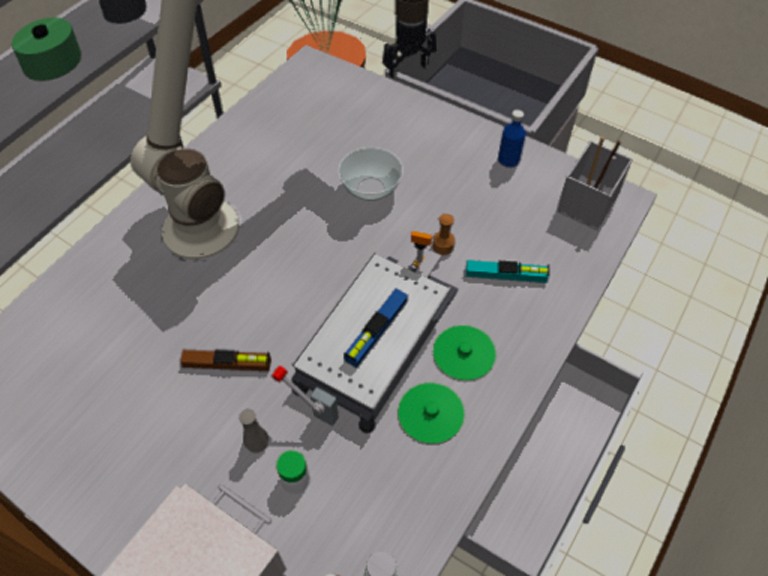

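View pics/b0.png

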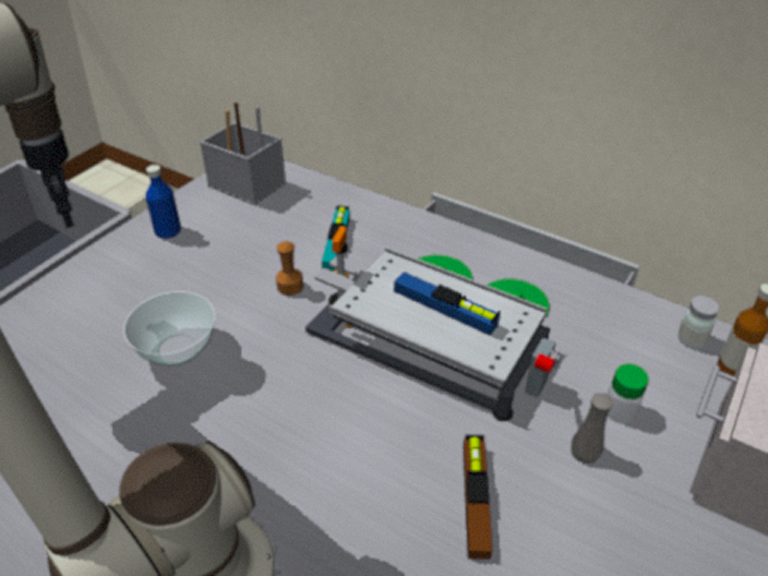

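Scene picture (1.5x pixels): the blue level is on the shelf at (377,327). The look-alikes are teal at (507,270) and brown at (225,360), both off the shelf. The blue one fits in colour and place. The red knob is at (279,373) and the orange foot at (421,238), with the wooden tamper next to it at (444,233).

```bash
cat > m.py <<'E'
from h import *
a,b=pickle.load(open("s0.pkl","rb"))
res={}
for n,d in (("scene",a),("side",b)):
    P=cloud(d);hsv=cv2.cvtColor(d["img"],cv2.COLOR_RGB2HSV);H,S,V=[hsv[...,i].astype(int) for i in range(3)]
    def comp(name,m,zmin,zmax):
        m=m&(P[...,2]>zmin)&(P[...,2]<zmax)
        k,l,st,c=cv2.connectedComponentsWithStats(m.astype(np.uint8))
        if k<2: print(n,name,"none");return
        for i in 1+np.argsort(-st[1:,4])[:2]:
            q=P[l==i]
            print(n,name,st[i,4],c[i].round(),"med",np.median(q,0).round(1),"min",np.percentile(q,3,0).round(),"max",np.percentile(q,97,0).round())
    comp("red",((H<4)|(H>176))&(S>180)&(V>120),60,220)
    comp("orange",(H>5)&(H<16)&(S>200)&(V>150),130,220)
    comp("blue",(H>100)&(H<118)&(S>150),90,150)
    comp("yel",(H>25)&(H<40)&(S>150),90,170)
    # shelf plane pts
    m=(S<40)&(P[...,2]>85)&(P[...,2]<125)
    k,l,st,c=cv2.connectedComponentsWithStats(m.astype(np.uint8))
    i=1+np.argmax(st[1:,4]);q=P[l==i]
    r=cv2.minAreaRect(q[:,:2].astype(np.float32));print("shelf",r,np.median(q[:,2]));
    A=np.c_[q[:,:2],np.ones(len(q))];print("corners",cv2.boxPoints(r).round(), np.linalg.lstsq(A,q[:,2],rcond=None)[0])
E
python3 m.py
python3 - <<'E'
from h import *
a,b=pickle.load(open("s0.pkl","rb"))
i=cv2.resize(a["img"][140:300,170:330],None,fx=4,fy=4,interpolation=cv2.INTER_CUBIC)[:600]
save("crop",i)
E
```

```text
scene red 47 [186. 248.] med [ 498.4 -273.7  160. ] min [ 490. -286.  154.] max [ 506. -264.  165.]
scene orange 3 [283. 158.] med [568.  158.3 180. ] min [564. 158. 179.] max [570. 161. 183.]
scene orange 2 [274. 156.] med [540.1 149.5 182.7] min [540. 147. 181.] max [541. 152. 185.]
scene blue 342 [254. 214.] med [590.3 -17.7 118.7] min [ 568. -154.  105.] max [598.  38. 126.]
scene blue 165 [342.  89.] med [556.1 642.6 113.6] min [528. 626.  92.] max [576. 662. 142.]
scene yel 66 [239. 230.] med [ 581.5 -120.7  123.3] min [ 575. -149.  118.] max [586. -85. 128.]
scene yel 1 [147. 132.] med [ 91.2  17.3 152.4] min [ 91.  17. 152.] max [ 91.  17. 152.]
shelf ((566.3883666992188, -9.275070190429688), (203.78224182128906, 414.48114013671875), 3.0329127311706543) 91.84012584469247
corners [[ 454.  192.]
 [ 476. -222.]
 [ 679. -211.]
 [ 657.  203.]] [-2.12431753e-03  2.41939085e-02  9.43105607e+01]
side red 84 [363. 241.] med [ 489.8 -275.3  159.1] min [ 484. -287.  151.] max [ 500. -263.  162.]
side orange 20 [226. 158.] med [547.5 153.2 184.1] min [535. 148. 181.] max [572. 158. 186.]
side blue 685 [293. 201.] med [565.4 -37.9 114.1] min [ 562. -152.   97.] max [591.  37. 123.]
side blue 242 [106. 129.] med [538.4 643.3 112.8] min [519. 626.  93.] max [561. 666. 145.]
side yel 87 [318. 206.] med [ 576.3 -120.2  122.3] min [ 572. -148.  118.] max [583. -84. 126.]
shelf ((566.2153930664062, -11.482650756835938), (206.89944458007812, 408.36334228515625), 2.6355533599853516) 91.71982438467933
corners [[ 453.  188.]
 [ 472. -220.]
 [ 679. -211.]
 [ 660.  197.]] [2.87240389e-04 2.66916848e-02 9.28028246e+01]
```

View pics/crop.png

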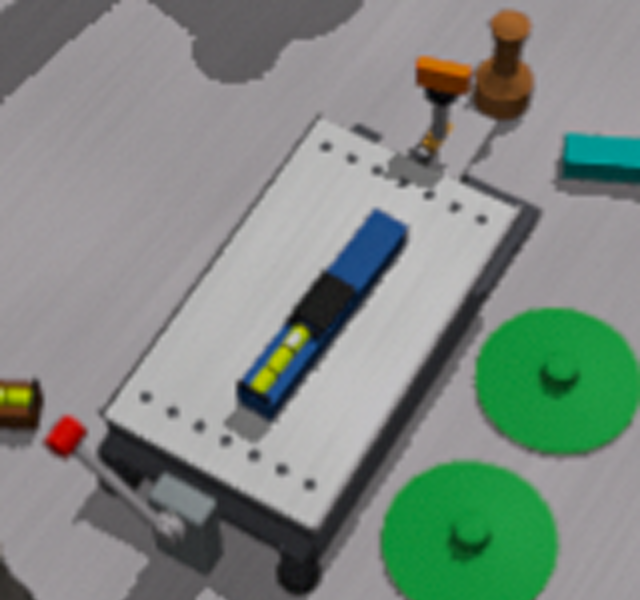

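The crop confirms the blue level with its black pad and yellow vial on the shelf. Going to the lever knob at about (492,-275,153).

Call:
jog_arm --plan '[[45,[0.8,0.94,0],[0,0,0]],[45,[0.8,0.94,0],[0,0,0]],[45,[0.8,0.94,0],[0,0,0]]]'

```text
clock: 0.48
position: [304.5, 438.6, 231.3]
ee_rot: [0.974, -0.226, -0.0, 0.001]
contact_force: [-0.2, -0.0, 0.7]
gripper_width: 45.0
grasp_force: 0.0
```

Call:
jog_arm --plan '[[45,[0.8,0.94,0],[0,0,0]],[45,[0.8,0.94,0],[0,0,0]],[45,[0.8,0.94,0],[0,0,0]]]'

```text
clock: 0.85
position: [335.2, 320.3, 231.4]
ee_rot: [0.974, -0.226, -0.0, 0.0]
contact_force: [0.7, 0.0, 0.3]
gripper_width: 44.6
grasp_force: 0.0
```

Call:
jog_arm --plan '[[45,[0.8,0.94,0],[0,0,0]],[45,[0.8,0.94,0],[0,0,0]],[45,[0.8,0.94,0],[0,0,0]]]'

```text
clock: 1.23
position: [366.2, 201.5, 231.3]
ee_rot: [0.974, -0.226, -0.0, 0.0]
contact_force: [-0.5, 1.3, 0.1]
gripper_width: 45.4
grasp_force: 0.0
```

Call:
jog_arm --plan '[[45,[0.8,0.94,0],[0,0,0]],[45,[0.8,0.94,0],[0,0,0]],[45,[0.8,0.94,0],[0,0,0]]]'

```text
clock: 1.6
position: [397.6, 82.3, 231.2]
ee_rot: [0.974, -0.227, 0.0, 0.0]
contact_force: [-0.2, 0.1, 0.3]
gripper_width: 45.3
grasp_force: 0.0
```

Call:
jog_arm --plan '[[45,[0.8,0.94,0],[0,0,0]],[45,[0.8,0.94,0],[0,0,0]],[45,[0.8,0.94,0],[0,0,0]]]'

```text
clock: 1.98
position: [428.9, -37.0, 231.0]
ee_rot: [0.974, -0.227, -0.0, 0.0]
contact_force: [-1.6, 1.6, -0.1]
gripper_width: 44.8
grasp_force: 0.0
```

Call:
jog_arm --plan '[[45,[0.8,0.94,0],[0,0,0]],[45,[0.8,0.94,0],[0,0,0]],[45,[0.8,0.94,0],[0,0,0]]]'

```text
clock: 2.35
position: [460.1, -156.0, 230.6]
ee_rot: [0.974, -0.226, -0.0, 0.0]
contact_force: [-0.5, 0.6, 0.9]
gripper_width: 45.0
grasp_force: 0.0
```

Call:
jog_arm --plan '[[45,[0.8,0.94,0],[0,0,-0.16]],[45,[0.8,0.94,0],[0,0,-0.32]],[45,[0.8,0.94,0],[0,0,-0.48]],[45,[0.8,0.94,0],[0,0,-0.48]]]'

```text
clock: 2.85
position: [490.4, -272.9, 230.7]
ee_rot: [1.0, 0.025, -0.0, -0.0]
contact_force: [0.7, -0.3, 0.1]
gripper_width: 45.1
grasp_force: 0.0
```

```bash
cat > knob.py <<'E'
from h import *
for n in ("wrist","scene","side"):
    d=grab(n);P=cloud(d);hsv=cv2.cvtColor(d["img"],cv2.COLOR_RGB2HSV);H,S,V=[hsv[...,i].astype(int) for i in range(3)]
    m=((H<5)|(H>175))&(S>170)&(V>60)&~(P[...,2]<100)
    k,l,st,c=cv2.connectedComponentsWithStats(m.astype(np.uint8))
    if k>1:
        i=1+np.argmax(st[1:,4]);q=P[l==i];q=q[~np.isnan(q[:,0])]
        print(n,st[i],"med",np.median(q,0).round(1),np.percentile(q,[3,97],0).round(1).tolist())
    if n=="wrist": pickle.dump(d,open("w.pkl","wb"));save("w%d"%(read_state()["clock"]*100),d["img"])
E
python3 knob.py; ls pics
```

```text
wrist [ 234  178   38   33 1231] med [ 500.4 -275.4  160.6] [[489.3, -286.6, 152.6], [508.4, -264.0, 162.9]]
scene [182 244   9  10  57] med [ 500.1 -275.6  159.8] [[490.0, -287.7, 154.0], [507.6, -263.8, 165.6]]
side [357 236  13  12 102] med [ 489.4 -275.3  158.3] [[483.4, -287.4, 149.3], [500.7, -263.4, 162.0]]
a0.png
b0.png
crop.png
w290.png
```

Call:
jog_arm --plan '[[45,[0.055,0.03,0.5],[0,0,0]],[45,[0.055,0.03,0.8],[0,0,0]],[45,[0.055,0.03,0.97],[0,0,0]],[45,[0.055,0.03,0.97],[0,0,0]],[20,[0.055,0.03,0.97],[0,0,0]],[20,[0.055,0.03,0.97],[0,0,0]],[20,[0.055,0.03,0.97],[0,0,0]],[20,[0.055,0.03,0.97],[0,0,0]]]'

```text
clock: 4.0
position: [494.6, -274.6, 135.1]
ee_rot: [1.0, 0.025, 0.0, -0.002]
contact_force: [-1.7, 10.3, 1.2]
gripper_width: 25.0
grasp_force: 60.1
```

```bash
cat > rack.py <<'E'
from h import *
# orange foot and lever bracket from the scene/side shots
a,b=pickle.load(open("s0.pkl","rb"))
for n,d in (("scene",a),("side",b)):
    P=cloud(d);hsv=cv2.cvtColor(d["img"],cv2.COLOR_RGB2HSV);H,S,V=[hsv[...,i].astype(int) for i in range(3)]
    m=(H>4)&(H<18)&(S>170)&(P[...,2]>150)&(P[...,2]<200)&(abs(P[...,1]-154)<30)&(abs(P[...,0]-553)<45)
    q=P[m];print(n,m.sum(),cv2.minAreaRect(q[:,:2].astype(np.float32)),np.percentile(q,[2,98],0).round().tolist())
    t=q[q[:,2]>176];print(" top",len(t),t.mean(0).round(1),(t.min(0)+t.max(0)).round(1)/2)
E
python3 rack.py
```

```text
scene 92 ((558.412109375, 156.71484375), (44.89466094970703, 16.372344970703125), 17.465593338012695) [[539.0, 146.0, 156.0], [580.0, 165.0, 189.0]]
 top 55 [558.9 156.3 183.1] [558.1  156.6  183.15]
side 112 ((556.2114868164062, 156.9966583251953), (46.03609085083008, 15.792696952819824), 14.681540489196777) [[535.0, 146.0, 155.0], [577.0, 166.0, 187.0]]
 top 67 [554.5 156.3 183.4] [556.45 157.75 181.95]
```

Call:
jog_arm --plan '[[20,[0.07,0,-0.075],[0,0,0]],[20,[0.132,0,-0.132],[0,0,0]],[20,[0.22,0,-0.2],[0,0,0]],[20,[0.314,0,-0.256],[0,0,0]],[20,[0.414,0,-0.305],[0,0,0]],[20,[0.516,0,-0.342],[0,0,0]],[20,[0.6,0,-0.365],[0,0,0]],[20,[0.68,0,-0.38],[0,0,0]],[20,[0.76,0,-0.39],[0,0,0]],[20,[0.76,0,-0.39],[0,0,0]]]'

```text
clock: 5.25
position: [565.8, -270.7, 172.3]
ee_rot: [1.0, 0.025, -0.006, -0.003]
contact_force: [-8.3, 8.5, 0.5]
gripper_width: 25.1
grasp_force: 58.8
```

```bash
python3 knob.py
```

```text
wrist [ 217  260   66   58 3676] med [ 563.4 -272.2  196.6] [[551.6, -284.0, 186.0], [569.4, -260.4, 199.0]]
scene [205 249   3   6   8] med [ 567.  -263.5  192.9] [[565.1, -270.5, 187.6], [568.6, -258.8, 199.1]]
side [369 209  11  11  89] med [ 548.4 -272.3  195.1] [[544.5, -284.1, 185.6], [558.5, -260.7, 200.0]]
```

```bash
python3 - <<'E'
from h import *
d=grab("side");w=pickle.load(open("w.pkl","rb"))
i=cv2.resize(d["img"][180:290,310:410],None,fx=5,fy=5,interpolation=cv2.INTER_CUBIC)
j=w["img"]
o=np.zeros((550,800,3),np.uint8);o[:,:500]=i;j=cv2.resize(j[130:384,150:370],None,fx=1.36,fy=1.36);o[:j.shape[0],500:500+j.shape[1]]=j[:,:300]
save("lev1",o)
E
```

```text
(no output)
```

View pics/lev1.png

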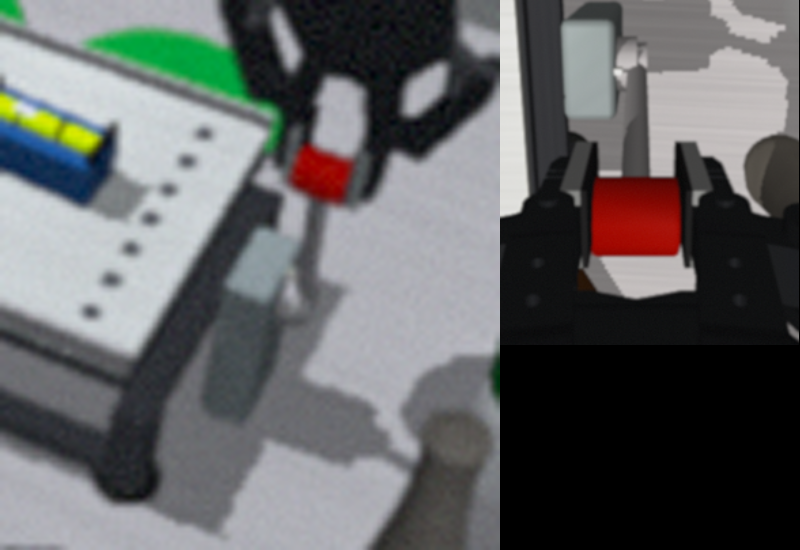

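The side and wrist views show the knob pinched and the rod still leaning. The hub is at wrist pixel (249,167) and side pixel (368,240). I'll measure the hub to set upright.

```bash
python3 - <<'E'
from h import *
w=pickle.load(open("w.pkl","rb"));P=cloud(w)
m=(P[...,2]>66)&(P[...,2]<98)&(P[...,1]<-262)&(P[...,1]>-292)&(P[...,0]>540)&(P[...,0]<620)
q=P[m];print(m.sum(),np.percentile(q,[2,50,98],0).round(1).tolist())
for z in range(66,186,6):
    s=(P[...,2]>z)&(P[...,2]<z+6)&(P[...,1]<-264)&(P[...,1]>-290)&(P[...,0]>530)&(P[...,0]<620);t=P[s]
    if len(t):print(z,len(t),np.percentile(t[:,0],[3,50,97]).round(1),np.median(t[:,1]).round(1))
# bracket box top
s=(P[...,1]>-262)&(P[...,1]<-235)&(P[...,2]>70)&(P[...,0]>545)&(P[...,0]<620)
t=P[s];print(len(t),np.percentile(t,[2,50,98],0).round(1).tolist())
print(read_state()["contact_force"],read_state()["position"])
E
```

```text
573 [[570.9, -275.4, 80.4], [586.1, -267.3, 90.4], [594.2, -262.3, 97.2]]
72 5 [594.2 594.4 594.5] -267.5
78 40 [590.8 591.6 594.6] -271.1
84 172 [582.5 589.5 593.5] -270.7
90 226 [573.7 583.3 589.2] -267.4
96 59 [578.  580.7 582. ] -270.9
102 66 [577.  579.6 580.7] -271.1
108 71 [575.6 578.1 579.5] -270.6
114 79 [574.1 576.9 578.6] -271.2
120 87 [572.7 575.6 576.9] -271.4
126 91 [570.7 574.3 575.6] -270.9
132 106 [570.1 573.  574.3] -271.5
138 101 [568.9 571.6 572.9] -271.1
144 119 [567.  570.5 571.9] -271.3
150 138 [566.  569.1 570.5] -271.3
156 145 [564.9 567.8 569.3] -271.9
162 156 [563.5 566.5 567.8] -271.6
168 172 [563.5 565.4 566.8] -271.7
174 110 [565.  577.8 578.4] -284.6
180 247 [568.4 569.5 578.5] -282.8
14071 [[556.1, -261.5, 93.3], [578.3, -252.7, 226.0], [603.0, -235.6, 264.8]]
[-9.61273442  9.10162782 -0.89584778] [ 565.83780462 -270.73253265  172.27375756]
```

Call:
jog_arm --plan '[[20,[0.08,0,-0.01],[0,0,0]],[20,[0.16,0,-0.02],[0,0,0]],[20,[0.23,0,-0.024],[0,0,0]],[20,[0.23,0,-0.024],[0,0,0]],[20,[0.23,0,-0.024],[0,0,0]]]'

```text
clock: 6.08
position: [588.5, -269.5, 173.3]
ee_rot: [1.0, 0.025, -0.007, -0.003]
contact_force: [-8.9, 7.6, -3.9]
gripper_width: 24.8
grasp_force: 59.0
```

```bash
cat > slope.py <<'E'
from h import *
w=grab("wrist");P=cloud(w);Z=[];X=[]
for z in range(100,170,6):
    s=(P[...,2]>z)&(P[...,2]<z+6)&(P[...,1]<-262)&(P[...,1]>-290)&(P[...,0]>550)&(P[...,0]<610);t=P[s]
    if len(t)>20:Z.append(np.median(t[:,2]));X.append(np.median(t[:,0]))
f=np.polyfit(Z,X,1);print(len(Z),"lever",-np.arctan(f[0]),np.round(X,1));s=read_state();print(s["position"],s["contact_force"],s["clock"])
E
python3 slope.py; python3 knob.py
```

```text
12 lever 0.0353085033955852 [584.4 584.1 583.8 583.6 583.3 583.2 582.9 582.7 582.5 582.3 582.1 582.1]
[ 588.49271772 -269.50373204  173.3179141 ] [-8.23775437  7.70265657 -4.1909694 ] 6.125
wrist [ 216  269   68   58 3718] med [ 583.2 -271.1  199.2] [[571.6, -282.8, 188.1], [588.9, -259.4, 201.6]]
side [372 203  11  11  85] med [ 568.9 -271.3  196.9] [[564.4, -283.0, 187.6], [578.5, -259.4, 201.5]]
```

Call:
jog_arm --plan '[[20,[0.037,0,0],[0,0,0]],[20,[0.037,0,0],[0,0,0]],[20,[0.037,0,0],[0,0,0]]]'

```text
clock: 6.65
position: [591.4, -269.3, 173.1]
ee_rot: [1.0, 0.024, -0.008, -0.003]
contact_force: [-8.6, 7.3, -4.2]
gripper_width: 24.5
grasp_force: 59.1
```

```bash
python3 slope.py
```

```text
12 lever 0.0073538948336748155 [584.6 584.6 584.6 584.5 584.4 584.6 584.3 584.2 584.1 584.2 584.1 584.3]
[ 591.41799178 -269.37000253  173.16729359] [-9.49662094  7.75332664 -4.49609962] 6.7
```

Call:
jog_arm --plan '[[20,[-0.03,0,0],[0,0,0]],[20,[-0.03,0,0],[0,0,0]],[50,[-0.03,0,0],[0,0,0]],[50,[-0.03,0,0],[0,0,0]],[50,[-0.03,0,0],[0,0,0]],[50,[-0.03,0,-0.4],[0,0,0]],[50,[-0.03,0,-0.8],[0,0,0]],[50,[-0.03,0,-0.8],[0,0,0]]]'

```text
clock: 7.7
position: [596.4, -273.6, 261.1]
ee_rot: [1.0, 0.025, 0.005, 0.002]
contact_force: [-0.9, 0.1, 0.4]
gripper_width: 50.3
grasp_force: 0.0
```

```bash
python3 slope.py;python3 knob.py;python3 rack.py >/dev/null; python3 - <<'E'
from h import *
d=grab("wrist");save("w_up",d["img"],1.3)
E
```

```text
9 lever 0.01332014808442488 [584.2 584.  584.  583.8 583.9 583.7 583.4 583.5 583.7]
[ 595.23006293 -272.91019722  258.32569802] [ 0.38537281  0.23957945 -0.50495316] 7.75
wrist [ 224  216   40   35 1336] med [ 582.7 -270.9  199.6] [[571.5, -282.4, 190.8], [590.2, -259.4, 201.7]]
scene [203 250  11  11  54] med [ 584.1 -270.   197.7] [[572.3, -297.1, 188.3], [605.6, -258.6, 262.1]]
side [372 204  11  10  82] med [ 569.9 -270.9  197.1] [[564.8, -281.5, 185.8], [579.9, -260.2, 202.0]]
```

View pics/w_up.png

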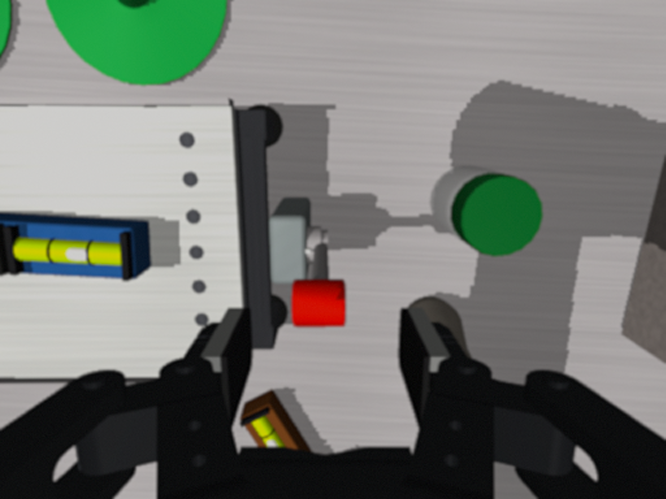

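Lever released and upright to about 0.01 rad. Next, go above the level's pad.

Call:
jog_arm --plan '[[20,[-0.03,-1,0],[0,0,0]],[20,[-0.03,-1,0],[0,0,0]],[20,[-0.03,-1,0],[0,0,0]]]'

```text
clock: 8.32
position: [586.0, -170.5, 255.1]
ee_rot: [1.0, 0.027, -0.001, -0.0]
contact_force: [-0.4, 0.0, -0.1]
gripper_width: 20.5
grasp_force: 0.0
```

Call:
jog_arm --plan '[[0,[-0.03,-1,0],[0,0,0]],[0,[-0.03,-1,0],[0,0,0]],[0,[-0.03,-1,0],[0,0,0]],[0,[-0.03,-1,0],[0,0,0]]]'

```text
clock: 8.82
position: [578.4, -73.7, 255.2]
ee_rot: [1.0, 0.025, -0.0, 0.0]
contact_force: [0.5, 0.0, -0.3]
gripper_width: 0.2
grasp_force: 0.0
```

```bash
cat > lev.py <<'E'
from h import *
import sys
def bub(d,P,verbose=True,zmin=100):
    hsv=cv2.cvtColor(d["img"],cv2.COLOR_RGB2HSV);H,S,V=[hsv[...,i].astype(int) for i in range(3)]
    m=((H>22)&(H<42)&(S>110)&(V>70)&(P[...,2]>zmin)&(P[...,2]<160)).astype(np.uint8)
    m=cv2.morphologyEx(m,cv2.MORPH_CLOSE,np.ones((15,15),np.uint8))
    k,l,st,c=cv2.connectedComponentsWithStats(m)
    i=1+np.argmax(st[1:,4]);ys,xs=np.where(l==i)
    mu=np.array([xs.mean(),ys.mean()]);_,_,vt=np.linalg.svd(np.c_[xs,ys]-mu,full_matrices=False);ax=vt[0]
    t=(np.c_[xs,ys]-mu)@ax; q=P[ys,xs]; 
    # orient axis towards world +y
    if np.polyfit(t,np.nan_to_num(q[:,1],nan=np.nanmedian(q[:,1])),1)[0]<0: ax=-ax;t=-t
    lo,hi=np.percentile(t,[.5,99.5]);L=hi-lo
    tt=np.linspace(lo-3,hi+3,int(L*2));n=np.array([-ax[1],ax[0]]);prof=0
    for o in np.linspace(-2,2,5):
        xy=mu+tt[:,None]*ax+o*n
        prof=prof+cv2.remap(d["img"].astype(np.float32),xy[:,0].astype(np.float32)[None],xy[:,1].astype(np.float32)[None],cv2.INTER_LINEAR)[0]/5
    mm=(tt-(lo+hi)/2)/L*64
    blue=prof[:,2];lum=prof[:,1]
    w=np.clip(blue-0.5*(blue.min()+blue.max()),0,None); b=mm[w>0]
    dark=[(round(mm[j],1),int(lum[j])) for j in range(1,len(mm)-1) if lum[j]<=lum[j-1] and lum[j]<lum[j+1] and lum[j]<lum.mean()-15]
    print("vial px",mu.round(),"L px",round(L),"bubble",b.min().round(1),b.max().round(1),"mid",((w*mm).sum()/w.sum()).round(2),"dark",dark)
    return l==i,q
if __name__=="__main__":
    s=read_state();d=grab("wrist");P=cloud(d)
    m,q=bub(d,P)
    print("vial",np.nanmedian(q,0).round(1),s["position"].round(1),s["contact_force"].round(1),s["clock"],s["joints"].round(2))
    save("l%d"%(s["clock"]*100),d["img"],1.3)
    hsv=cv2.cvtColor(d["img"],cv2.COLOR_RGB2HSV)
    H,S,V=[hsv[...,i].astype(int) for i in range(3)]
    z=(H>100)&(H<120)&(S>130)&(P[...,2]>112)&(P[...,2]<136);t=P[z];r=cv2.minAreaRect(t[:,:2].astype(np.float32));print("blue",r)
    z=(V<60)&(P[...,2]>124)&(P[...,2]<145)&(P[...,1]>-70)&(P[...,1]<20)&(P[...,0]>555)&(P[...,0]<625);t=P[z]
    if len(t):print("pad",len(t),cv2.minAreaRect(t[:,:2].astype(np.float32)),np.median(t,0).round(1))
E
python3 lev.py; ls pics
```

```text
vial px [303. 187.] L px 81 bubble -12.0 0.4 mid -5.82 dark [(np.float64(-12.0), 87), (np.float64(11.2), 79), (np.float64(33.9), 23)]
vial [ 582.3 -117.2  132.5] [578.4 -73.7 255.2] [ 0.5  0.  -0.3] 8.825 [ 0.15  0.3  -0.06  0.   -1.21  1.47]
blue ((582.1460571289062, -53.94352722167969), (196.32908630371094, 33.36283493041992), 89.70449829101562)
pad 1907 ((582.7149047851562, -26.131431579589844), (88.00788879394531, 31.77147102355957), 89.04692840576172) [583.2 -51.2 133.9]
a0.png
b0.png
crop.png
l882.png
lev1.png
w290.png
w530.png
w617.png
w780.png
w_up.png
```

Call:
jog_arm --plan '[[0,[0.05,-0.195,0.4],[0,0,0]],[0,[0.05,-0.195,0.8],[0,0,0]],[0,[0.05,-0.195,1.0],[0,0,0]],[0,[0.05,-0.195,1.0],[0,0,0]]]'

```text
clock: 9.38
position: [581.3, -54.7, 153.7]
ee_rot: [1.0, 0.024, -0.002, 0.0]
contact_force: [-0.5, -0.6, 0.2]
gripper_width: -0.3
grasp_force: 0.0
```

Call:
jog_arm --plan '[[0,[0,0,0.1],[0,0,0]],[0,[0,0,0.16],[0,0,0]],[0,[0,0,0.18],[0,0,0]],[0,[0,0,0.2],[0,0,0]],[0,[0,0,0.21],[0,0,0]],[0,[0,0,0.21],[0,0,0]]]'

```text
clock: 10.12
position: [582.5, -53.2, 134.9]
ee_rot: [1.0, 0.025, 0.0, 0.0]
contact_force: [0.1, 0.5, 0.6]
gripper_width: -0.1
grasp_force: 0.0
```

Call:
jog_arm --plan '[[0,[0,0,0.02],[0,0,0]],[0,[0,0,0.04],[0,0,0]],[0,[0,0,0.04],[0,0,0]]]'

```text
clock: 10.5
position: [582.7, -52.9, 133.2]
ee_rot: [1.0, 0.025, 0.001, 0.0]
contact_force: [-4.8, 2.6, 12.0]
gripper_width: 0.2
grasp_force: 5.8
```

Call:
jog_arm --plan '[[0,[0,0,0],[0,0,0]],[0,[0,0,0],[0,0,0]],[0,[0,0,0],[0,0,0]],[0,[0,0,0],[0,0,0]],[0,[0,0,0],[0,0,0]],[0,[0,0,0],[0,0,0]],[0,[0,0,0],[0,0,0]],[0,[0,0,0],[0,0,0]],[0,[0,0,0],[0,0,0]],[0,[0,0,0],[0,0,0]]]'

```text
clock: 11.75
position: [582.7, -53.0, 133.2]
ee_rot: [1.0, 0.025, 0.001, 0.0]
contact_force: [-4.5, 2.6, 11.7]
gripper_width: -0.1
grasp_force: 5.7
```

```bash
python3 lev.py; ls -t pics|head -1
```

```text
vial px [385. 258.] L px 141 bubble -20.3 -8.3 mid -14.41 dark [(np.float64(-11.9), 123), (np.float64(11.7), 38)]
vial [ 583.9 -114.8  131.1] [582.7 -53.  133.2] [-4.5  2.6 11.7] 11.75 [ 0.19  0.4  -0.23  0.   -0.94  1.44]
blue ((581.9873657226562, -54.048561096191406), (198.70159912109375, 33.80419921875), 89.57400512695312)
pad 2797 ((582.2765502929688, -50.71623229980469), (32.19394302368164, 39.84819030761719), 2.605769395828247) [592.7 -44.4 132.2]
l1175.png
```

Pressed reading at about 12 N: bubble near -14 mm, so about 1.2 rad clockwise is needed. Going to the foot.

Call:
jog_arm --plan '[[0,[0,0,-0.3],[0,0,0]],[0,[0,0,-0.7],[0,0,0]],[20,[-0.05,-0.5,-0.98],[0,0,0]],[45,[-0.08,-1,-0.98],[0,0,0]],[45,[-0.08,-1,-0.98],[0,0,0]]]'

```text
clock: 12.42
position: [569.2, 49.0, 229.1]
ee_rot: [1.0, 0.027, 0.001, -0.0]
contact_force: [-0.2, -1.0, -0.8]
gripper_width: 45.0
grasp_force: 0.0
```

Call:
jog_arm --plan '[[45,[-0.065,-0.5,0],[0,0,0]],[45,[-0.065,-1,0],[0,0,-0.1]],[45,[-0.065,-1,0],[0,0,-0.22]],[45,[-0.065,-1,0],[0,0,-0.22]]]'

```text
clock: 12.92
position: [557.8, 145.7, 228.2]
ee_rot: [0.99, 0.139, -0.0, 0.0]
contact_force: [0.6, -0.3, -0.2]
gripper_width: 45.1
grasp_force: 0.0
```

```bash
cat > foot.py <<'E'
from h import *
s=read_state();d=grab("wrist");P=cloud(d);hsv=cv2.cvtColor(d["img"],cv2.COLOR_RGB2HSV);H,S,V=[hsv[...,i].astype(int) for i in range(3)]
m=(H>4)&(H<18)&(S>170)&(P[...,2]>181)&(P[...,2]<200)
q=P[m];r=cv2.minAreaRect(q[:,:2].astype(np.float32));print(m.sum(),r,np.percentile(q[:,2],[5,50,95]))
T=R.from_quat(s["ee_rot"]).as_matrix();c=np.r_[r[0],np.median(q[:,2])]
print("foot in tool",(T.T@(c-s["position"])).round(1),s["position"].round(1),"toolx yaw deg",np.degrees(np.arctan2(T[1,0],T[0,0])),s["joints"].round(2))
save("f%d"%(s["clock"]*100),d["img"],1.3)
E
python3 foot.py; ls -t pics|head -1
```

```text
1157 ((559.1314697265625, 160.67288208007812), (44.37217712402344, 14.065348625183105), 17.592144012451172) [182.41838768 184.54247124 185.84241282]
foot in tool [  5.4 -14.1  43.6] [557.8 145.7 228.2] toolx yaw deg 15.987609739591335 [ 0.54  0.31 -0.12  0.   -1.15  1.31]
f1292.png
```

Call:
jog_arm --plan '[[45,[0.054,-0.141,0],[0,0,-0.027]],[45,[0.054,-0.141,0.35],[0,0,-0.027]],[45,[0.054,-0.141,0.6],[0,0,-0.027]],[45,[0.054,-0.141,0.62],[0,0,-0.027]],[45,[0.054,-0.141,0.62],[0,0,-0.027]],[5,[0.054,-0.141,0.62],[0,0,-0.027]],[5,[0.054,-0.141,0.62],[0,0,-0.027]],[5,[0.054,-0.141,0.62],[0,0,-0.027]],[5,[0.054,-0.141,0.62],[0,0,-0.027]]]'

```text
clock: 14.1
position: [559.6, 161.9, 168.1]
ee_rot: [0.988, 0.154, 0.001, -0.001]
contact_force: [-2.9, 3.6, 5.3]
gripper_width: 12.6
grasp_force: 60.8
```

Call:
jog_arm --plan '[[5,[0,0,0],[0,0,0.12]],[5,[0,0,0],[0,0,0.24]],[5,[0,0,0],[0,0,0.36]],[5,[0,0,0],[0,0,0.48]],[5,[0,0,0],[0,0,0.6]],[5,[0,0,0],[0,0,0.72]],[5,[0,0,0],[0,0,0.84]],[5,[0,0,0],[0,0,0.95]],[5,[0,0,0],[0,0,0.95]]]'

```text
clock: 15.22
position: [559.4, 160.5, 168.2]
ee_rot: [0.942, -0.337, 0.001, 0.0]
contact_force: [-3.6, 1.5, 5.3]
gripper_width: 12.6
grasp_force: 60.9
```

Call:
jog_arm --plan '[[5,[0,0,0],[0,0,0.1]],[5,[0,0,0],[0,0,0.18]],[5,[0,0,0],[0,0,0.18]],[5,[0,0,0],[0,0,0.18]]]'

```text
clock: 15.72
position: [559.1, 160.3, 168.1]
ee_rot: [0.906, -0.423, 0.0, 0.0]
contact_force: [-2.5, 0.4, 5.6]
gripper_width: 12.3
grasp_force: 60.9
```

```bash
python3 - <<'E'
from h import *
s=read_state();T=R.from_quat(s["ee_rot"]).as_matrix();print("yaw",np.degrees(np.arctan2(T[1,0],T[0,0])),s["wrist_torque"],s["contact_force"],s["gripper_width"],s["joints"].round(2))
d=grab("wrist");hsv=cv2.cvtColor(d["img"],cv2.COLOR_RGB2HSV);P=cloud(d)
m=(hsv[...,0]>4)&(hsv[...,0]<18)&(hsv[...,1]>170)&(P[...,2]>176)&(P[...,2]<200)
print(m.sum(),cv2.minAreaRect(P[m][:,:2].astype(np.float32)))
E
```

```text
yaw -50.10362743477161 [-0.14432356  0.73928636 -0.03571347] [-2.54554631  0.41360297  5.59708564] 12.3390829315008 [ 0.56  0.36 -0.19  0.   -1.01  0.14]
3159 ((558.6823120117188, 159.8099365234375), (14.297077178955078, 45.76296615600586), 40.11951446533203)
```

Call:
jog_arm --plan '[[45,[0,0,0],[0,0,0]],[45,[0,0,0],[0,0,0]],[45,[0,0,-0.35],[0,0,0]],[30,[0,0,-0.6],[0,0,-0.17]],[10,[0,0,-0.6],[0,0,-0.34]],[0,[0,0,-0.6],[0,0,-0.51]],[0,[0,0,-0.6],[0,0,-0.68]],[0,[0,0,-0.6],[0,0,-0.88]],[0,[0,0,-0.6],[0,0,-0.88]]]'

```text
clock: 16.9
position: [559.2, 160.7, 226.4]
ee_rot: [1.0, 0.023, -0.0, 0.0]
contact_force: [-0.6, -0.1, -0.3]
gripper_width: -0.1
grasp_force: 0.0
```

Call:
jog_arm --plan '[[0,[0.06,0.5,0],[0,0,0]],[0,[0.06,1,0],[0,0,0]],[0,[0.06,1,0],[0,0,0]]]'

```text
clock: 17.27
position: [569.7, 58.5, 226.6]
ee_rot: [1.0, 0.02, -0.0, 0.0]
contact_force: [-0.5, 0.6, -0.4]
gripper_width: -0.5
grasp_force: 0.0
```

Call:
jog_arm --plan '[[0,[0.06,0.5,0],[0,0,0]],[0,[0.06,1,0],[0,0,0]],[0,[0.06,1,0],[0,0,0]],[0,[0.06,1,0],[0,0,0]]]'

```text
clock: 17.77
position: [580.6, -38.0, 226.6]
ee_rot: [1.0, 0.023, -0.0, -0.0]
contact_force: [0.6, 0.7, 1.6]
gripper_width: -0.1
grasp_force: 0.0
```

Call:
jog_arm --plan '[[0,[0.012,0.155,0.4],[0,0,0]],[0,[0.012,0.155,0.75],[0,0,0]],[0,[0.012,0.155,0.85],[0,0,0]],[0,[0.012,0.155,0.87],[0,0,0]],[0,[0.012,0.155,0.88],[0,0,0]],[0,[0.012,0.155,0.88],[0,0,0]]]'

```text
clock: 18.52
position: [583.2, -53.5, 140.0]
ee_rot: [1.0, 0.024, 0.001, -0.0]
contact_force: [0.3, 0.1, 0.9]
gripper_width: 0.2
grasp_force: 0.0
```

Call:
jog_arm --plan '[[0,[0,0,0.015],[0,0,0]],[0,[0,0,0.03],[0,0,0]],[0,[0,0,0.03],[0,0,0]]]'

```text
clock: 18.9
position: [582.8, -53.7, 136.5]
ee_rot: [1.0, 0.024, 0.001, 0.0]
contact_force: [-2.0, 1.6, 4.6]
gripper_width: 0.0
grasp_force: 2.3
```

Call:
jog_arm --plan '[[0,[0,0,0.012],[0,0,0]],[0,[0,0,0.018],[0,0,0]],[0,[0,0,0.018],[0,0,0]],[0,[0,0,0.018],[0,0,0]],[0,[0,0,0.018],[0,0,0]],[0,[0,0,0.018],[0,0,0]],[0,[0,0,0.018],[0,0,0]],[0,[0,0,0.018],[0,0,0]],[0,[0,0,0.018],[0,0,0]],[0,[0,0,0.018],[0,0,0]]]'

```text
clock: 20.15
position: [582.8, -53.5, 135.6]
ee_rot: [1.0, 0.024, 0.001, -0.0]
contact_force: [-2.9, 3.5, 9.3]
gripper_width: -0.2
grasp_force: 4.3
```

Call:
jog_arm --plan '[[0,[0,0,0],[0,0,0]],[0,[0,0,0],[0,0,0]],[0,[0,0,0],[0,0,0]],[0,[0,0,0],[0,0,0]],[0,[0,0,0],[0,0,0]],[0,[0,0,0],[0,0,0]],[0,[0,0,0],[0,0,0]],[0,[0,0,0],[0,0,0]]]'

```text
clock: 21.15
position: [582.8, -53.5, 135.6]
ee_rot: [1.0, 0.024, 0.001, -0.0]
contact_force: [-2.5, 3.7, 8.8]
gripper_width: 0.0
grasp_force: 4.3
```

```bash
python3 lev.py; ls -t pics|head -1; python3 - <<'E'
from h import *
d=grab("wrist");save("bub",d["img"][170:340,270:500],3.4)
E
```

```text
vial px [387. 257.] L px 139 bubble -5.9 5.9 mid 0.01 dark [(np.float64(-11.9), 33), (np.float64(11.7), 42)]
vial [ 583.8 -118.8  132.6] [582.8 -53.5 135.6] [-2.5  3.7  8.8] 21.15 [ 0.19  0.4  -0.22  0.   -0.94  1.43]
blue ((581.9077758789062, -54.21318054199219), (198.74143981933594, 33.590816497802734), 89.76480865478516)
pad 2691 ((582.4273071289062, -25.516460418701172), (88.85108184814453, 32.431884765625), 89.63505554199219) [593.1 -44.  134.6]
l2115.png
```

View pics/bub.png

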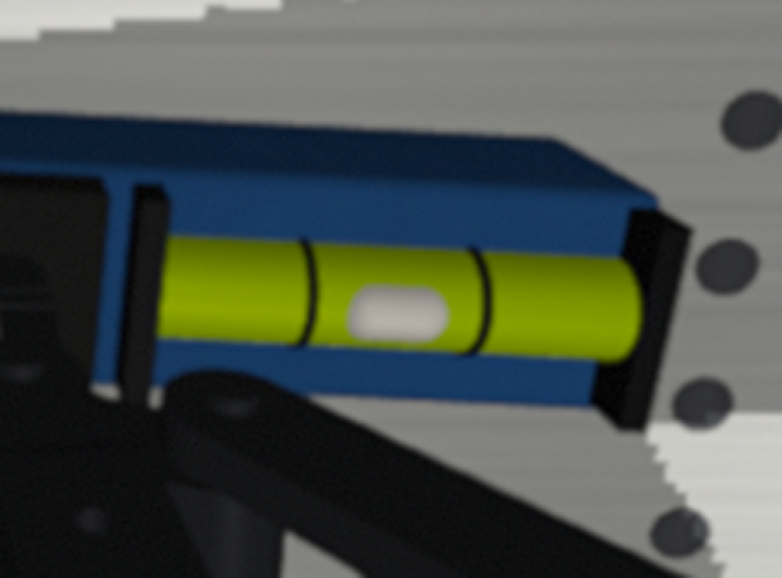

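The bubble spans x 347–449, midway between the lines at about 312 and 486, so it is centred at about 9 N. I'll nudge the press to about 10 N, check the lever and bubble again, then hand in.

Call:
jog_arm --plan '[[0,[0,0,0.004],[0,0,0]],[0,[0,0,0.004],[0,0,0]],[0,[0,0,0.004],[0,0,0]],[0,[0,0,0.004],[0,0,0]],[0,[0,0,0.004],[0,0,0]],[0,[0,0,0.004],[0,0,0]],[0,[0,0,0.004],[0,0,0]],[0,[0,0,0.004],[0,0,0]],[0,[0,0,0.004],[0,0,0]],[0,[0,0,0.004],[0,0,0]]]'

```text
clock: 22.5
position: [582.9, -53.5, 135.5]
ee_rot: [1.0, 0.024, 0.001, -0.0]
contact_force: [-3.2, 2.7, 10.9]
gripper_width: -0.2
grasp_force: 5.1
```

```bash
python3 lev.py|head -2; python3 knob.py|grep side; python3 -c "
from bench import job_done
print(job_done())"
```

```text
vial px [387. 257.] L px 140 bubble -5.8 6.0 mid -0.01 dark [(np.float64(-11.8), 37), (np.float64(11.5), 40), (np.float64(33.1), 19)]
vial [ 583.9 -118.6  132.6] [582.9 -53.5 135.5] [-3.2  2.7 10.9] 22.5 [ 0.19  0.4  -0.22  0.   -0.94  1.43]
side [372 204  11  10  83] med [ 570.6 -271.1  196.2] [[565.3, -281.8, 186.4], [580.4, -260.0, 201.4]]
the job is handed in; nothing more can be done
None
```

Handed in at 22.5 s on the clock: the lever measured about 0.01 rad from upright, the foot was turned about 1.18 rad clockwise, and the bubble reads centred to about 0.2 mm while the fingers press the pad at about 11 N.

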